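# Hold a centrifuge's rotor lock down with its splined key

## Robot

A 7-joint arm with a two-finger parallel gripper is mounted at the origin on the work surface. World frame = base frame: x ahead of the robot, y to its left, z up, the work surface at z = 0. Lengths are in m, angles in rad, forces in N, time in s.
With the tool pointing down it reaches from about 0.4 to 0.85 m from the base axis. Payload 4.5 kg.
Tool frame: the origin (TCP) lies at the very end of the fingers, on their centre line; the grasp point (between the pads) lies 19 mm behind it; y points along the fingers, x is the direction in which the jaws open and shut, and the axes are right-handed (so a half turn about y gives the same grasp; the last joint's range is limited). The gripper opens to 88 mm and grips with 3 to 60 N. Pads are 18 mm wide; open, the fingers measure 123 mm over their backs; the gripper's body (75 mm by 187 mm) begins 45 mm behind the grasp point.
Start: joints at [1.292, 0.689, -0.195, 1.565, 0.157, 0.902, -0.215], TCP at [0.192, -0.595, 0.239] pointing down, gripper open.
Joint ranges: [-3.01, 3.01], [-0.46, 2.08], [-1.47, 1.51], [0.13, 2.56], [-1, 4.14], [0.04, 2.09], [-2.66, 2.66]. Speed limits (rad/s): [2.57, 2.57, 3.14, 3.14, 3.14, 3.14, 3.14].

## Interface

Orientations are given as a unit quaternion [x, y, z, w].
In Python, from plant import r gives the robot as it stands.
- The arm moves only by the shell command python3 -m inch 'ROWS' [OPENING] [FORCE]. ROWS is JSON, a list of rows, each a list of 6 numbers: the shift along the tool's x, y, z in mm, then the turn, a rotation vector about the tool's x, y, z in rad. In form: [[x, y, z, ax, ay, az], ...]. A call has 1 to 12 rows; each row shifts and turns the commanded pose from where the row before left it, along the tool's axes as they then stand; what a row does not reach is not made up. A row lasts 1/12 s, in which the tool goes at most 41.7 mm and 7.16 degrees, less where a joint would pass 70% of its speed; a pose out of reach is approached as far as the arm can. A call is refused whole if a number of a shift passes 41.7 or a number of a turn 0.125, either way. A call with a gripper value outside its range is refused whole. OPENING is the finger opening in mm, from 0 to 88.1, set as the call begins (- or left out, the last holds). The fingers move at their own pace and stop on an object; FORCE is the grip in N (left out, the last holds). Time passes only in rows, so rows that do not move let the fingers close. It gives the time, the measured TCP pose, the force and the opening at its end, in the units of the state.
- r.get_state(): the state, without advancing time (a new reading comes with each control period).
- r.snapshot(name): name is "side" or "top"; returns a dict with "img" (420x560x3 uint8, red, green, blue), "range_z" (420x560 float32, m along the optical axis (not along the pixel's ray), 0 where there is no reading), "mtx" (3x3 intrinsics, pixels), "camera_from_world" (4x4, takes a point from world to camera coordinates). Camera axes: x right, y down, z forward; pixel columns grow to the right and rows downward; lengths in m; the calibration is good to about 2 mm. A picture is of the moment at which its call begins.
- r.finish_job(): hands the job in, once; it reports no verdict.
The state is a dict: "clock": time; "q": joint angles; "qd": joint speeds; "joint_torque": joint torques, N m; "tool_pos": TCP position; "eef_rot": TCP orientation; "contact_force": force on the tool from outside, world axes, zero at the start; "moment": the same for the moment, N m; "opening": opening from 0.0 (shut) to 1.0 (fully open).
Only numpy, scipy, OpenCV 4.12 (cv2) and the standard library are available. Lean on these libraries where they do the work, as an engineer would, in place of code of your own. Each camera call takes 0.05 s, during which the arm holds its last target.

## Task

Pull the splined T-handled key up out of its well in the tool stand and put its end into the hub in the middle of the centrifuge rotor, turning it until the splines drop into the slots. Push it fully home so that the sprung lock pin under it goes down, and finish while still gripping the key by its handle and pressing it down, upright: do not let go. Leave the round-handled driver, the jar, the bottle and the dish where they are.

Things in the scene. Friction and masses are not known exactly. Their poses are not given: they have to be found in the camera images.
- key: Loose T-handled key, 0.12 to 0.2 kg, 130 mm tall, upright in either well of the stand. Origin: centre of its lower end; z runs up the stem. Lower end, 0 to 25 mm: four steel splines in a cross along the key's x and y axes, 24 mm tip to tip, 5 mm thick; the lowest 4 mm slimmer (21 by 3 mm) as a lead-in. A quarter turn gives the same cross. Round stem 10 mm thick; collar 24 mm in diameter at 48 to 56 mm.
- key_bar (a point): Centre of the key's handle, 120 mm above the key's origin, same axes: the place to grip, across its width. The handle is a black plastic bar 64 mm long (along the key's x), 14 mm wide (y) and 20 mm tall.
- stand: Fixed tool stand: grey base 75 mm (x) by 165 mm (y) by 12 mm with two upright white round wells centred at y = -45 mm and +45 mm. Origin: centre of the underside. Wells: outside diameter 38 mm, bore 28 mm, rims 72 mm above the bench, floor 12 mm above the bench (60 mm deep); the tools stand on that floor.
- centrifuge: Fixed round white bench centrifuge without its cover, 260 mm in diameter, rim 95 mm high, with a grey control box 60 mm high projecting to 170 mm from the axis on its -x side. Origin: underside, on the rotor axis.
- hub_mouth (a point): Centre of the open upper edge of the steel hub (44 mm outside diameter) that stands up in the middle of the rotor, 100 mm above the bench; its x and y axes turn with the rotor and lie along the slots. The mouth is a funnel, 36 mm wide narrowing to 28 mm in 6 mm of depth, then a round bore of 28 mm for 5 mm more.
- hub_lands (a point): Centre of the hub, 11 mm below hub_mouth (89 mm above the bench), same axes (x and y along the slots, z up). Here four flat lands begin, between four slots in a cross, 8 mm wide and 28 mm end to end, going down 24 mm. Unaligned splines rest on the lands; aligned within about 6 degrees they drop into the slots.
- rotor (a joint): Angle (rad, counter-clockwise from above) of the metal rotor from the centrifuge's own axes; at 0 the slots lie along the centrifuge's x and y. It turns only stiffly (about 0.4 N m). Four dark radial ribs on the rotor, 22 to 58 mm from its axis, lie in line with the slots.
- lock_pin (a joint): Travel (m) of the sprung lock pin at the bottom of the slots: 0 = up, its top 16 mm below the lands; 0.006 = fully down, at a firm stop. It starts to move at 4 N and is fully down at 10 N; the key's weight alone does not move it. Pushed fully home, the key's lower end is 22 mm below the lands.
- driver: Bystander: loose driver with a round black handle (24 mm diameter) in the other well of the stand, 135 mm tall. Origin: centre of its lower end.
- jar: Bystander: low clear jar with a white lid, 56 mm diameter, 60 mm tall. Origin: centre of the underside.
- bottle: Bystander: amber bottle, 64 mm diameter, 130 mm tall. Origin: centre of the underside.
- dish: Bystander: shut clear dish, 60 mm diameter, 16 mm high. Origin: centre of the underside.

How it is judged:
By the outcome, as a careful person would: the job done as asked, in the order asked, and still so for the second after the job is handed in, while the arm keeps its last pose, push and grip.
It also fails if it takes over 42 s, if anything falls off the work surface, if the arm or the gripper's body presses on something with over 40 N, if the wrist force passes 120 N, or if a joint passes its speed limit or range.

## Working session

There is one attempt and no reset: what is moved stays moved. The work goes in short steps, Python scripts to look and compute and a shell command to move; the robot and the scene stay as the last step left them, time stands still between calls to the robot, and variables do not carry over. Pictures are saved under pics/ and viewed, and the job is handed in when it is done.

```bash
mkdir -p pics; ls
python3 - <<'E'
from plant import r
import cv2,numpy as np
s=r.get_state()
for k in s: print(k,np.round(s[k],4))
for n in("side","top"):
    d=r.snapshot(n); cv2.imwrite(f"pics/{n}0.png",d["img"][:,:,::-1]); np.savez(f"/tmp/{n}0.npz",**d)
    print(n,np.round(d["mtx"],1).tolist(),np.round(d["camera_from_world"],3).tolist())
E
```

```text
pics
clock 0.0
q [ 1.2918  0.69   -0.1945  1.5663  0.1573  0.9025 -0.2151]
qd [ 0.0009  0.0017  0.001  -0.0007  0.0001  0.0014 -0.0008]
joint_torque [-1.00000e-04 -5.27553e+01 -1.26690e+00 -1.53427e+01 -5.27000e-02
  6.50000e-03  2.00000e-04]
tool_pos [ 0.1921 -0.5941  0.2379]
eef_rot [-0.5715  0.4165 -0.4154  0.5721]
contact_force [-0.7141  0.045   0.284 ]
moment [0.0091 0.0021 0.0187]
opening 0.9999
side [[466.4, 0.0, 272.0], [0.0, 466.4, 211.9], [0.0, 0.0, 1.0]] [[-0.968, -0.25, 0.018, 0.56], [-0.206, 0.75, -0.629, 0.216], [0.144, -0.612, -0.777, 0.794], [0.0, 0.0, 0.0, 1.0]]
top [[379.5, 0.0, 282.1], [0.0, 379.5, 207.7], [0.0, 0.0, 1.0]] [[-0.001, -1.0, -0.005, -0.036], [-0.987, 0.002, -0.162, 0.589], [0.162, 0.005, -0.987, 0.837], [0.0, 0.0, 0.0, 1.0]]
```

View pics/side0.png

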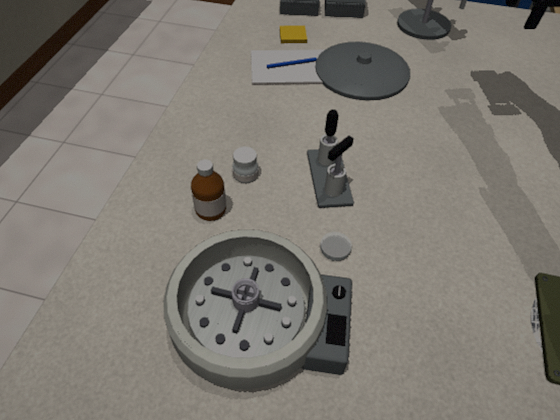

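View pics/top0.png

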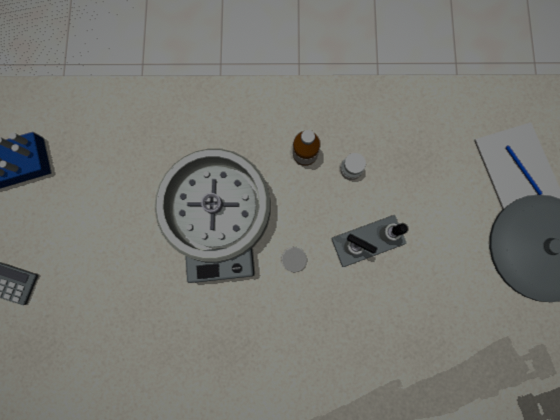

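The side view shows the key's bar at about (340,148), the driver at (331,125) and the hub at (246,294). The top view shows the bar at (361,243), the driver at (400,230) and the hub at (212,203), with ribs.

```bash
cat > h.py <<'E'
import numpy as np,cv2
def load(n): return dict(np.load(f"/tmp/{n}.npz"))
def ray(d,u,v):
    T=d["camera_from_world"];K=d["mtx"]
    c=-T[:3,:3].T@T[:3,3]; w=T[:3,:3].T@np.linalg.inv(K)@np.array([u,v,1.]); return c,w
def onz(d,u,v,z):
    c,w=ray(d,u,v); return c+w*(z-c[2])/w[2]
def proj(d,p):
    T=d["camera_from_world"]; q=d["mtx"]@(T[:3,:3]@np.asarray(p)+T[:3,3]); return q[:2]/q[2]
def cloud(d):
    Z=d["range_z"]; h,w=Z.shape; u,v=np.meshgrid(np.arange(w),np.arange(h))
    T=d["camera_from_world"]; P=np.stack([u,v,np.ones_like(u)],-1)@np.linalg.inv(d["mtx"]).T*Z[...,None]
    P=(P-T[:3,3])@T[:3,:3]; P[Z<=0]=np.nan; return P
E
python3 - <<'E'
from h import *
for n in("top0","side0"):
    d=load(n);P=cloud(d);im=d["img"]
    x0,x1,y0,y1=(325,420,205,275) if n=="top0" else (300,365,100,215)
    m=np.zeros(im.shape[:2],np.uint8); m[y0:y1,x0:x1]=(im[y0:y1,x0:x1].max(2)<45)
    m2=m&(P[...,2]>.1)
    k,l,s,c=cv2.connectedComponentsWithStats(m2.astype(np.uint8))
    for i in range(1,k):
        if s[i,4]<15: continue
        q=P[l==i]; ct=cv2.minAreaRect(np.argwhere(l==i)[:,::-1].astype(np.float32))
        print(n,s[i],c[i].round(1),np.median(q,0).round(4),np.nanpercentile(q[:,2],[2,98]).round(3),ct)
    # white wells rims and hub
    for a,zlo,zhi,nm in((P,.068,.076,'well'),(P,.097,.103,'hub')):
        mm=(P[...,2]>zlo)&(P[...,2]<zhi)
        k,l,s,c=cv2.connectedComponentsWithStats(mm.astype(np.uint8))
        for i in range(1,k):
            if s[i,4]>25: print(nm,n,s[i],c[i].round(1),np.median(P[l==i],0).round(4))
    big=cv2.resize(im[y0:y1,x0:x1],None,fx=6,fy=6,interpolation=cv2.INTER_CUBIC)
    cv2.imwrite(f"pics/{n}_key.png",big[:,:,::-1])
    x0,x1,y0,y1=(150,275,145,265) if n=="top0" else (190,310,240,350)
    cv2.imwrite(f"pics/{n}_hub.png",cv2.resize(im[y0:y1,x0:x1],None,fx=5,fy=5,interpolation=cv2.INTER_CUBIC)[:,:,::-1])
E
```

```text
top0 [392 224  16  12 140] [399.4 229.3] [ 0.5289 -0.2799  0.1401] [0.102 0.15 ] ((399.4000244140625, 229.30003356933594), (10.733125686645508, 14.758047103881836), 63.43495178222656)
top0 [347 234  30  19 224] [361.5 243.3] [ 0.5002 -0.1998  0.1422] [0.127 0.145] ((361.5000305175781, 243.50003051757812), (31.752164840698242, 7.602630615234375), 26.56505012512207)
well top0 [167 156  48  36  81] [184.8 169.8] [0.6794 0.1931 0.0721]
well top0 [204 171   6   6  28] [206.2 173.5] [0.6655 0.138  0.0714]
well top0 [207 198  11  11  48] [212.  203.4] [0.5959 0.1221 0.0733]
well top0 [385 223  17  17 104] [390.9 231.9] [ 0.5277 -0.2806  0.0719]
well top0 [187 224   6   6  28] [189.2 226.6] [0.5419 0.1723 0.0716]
well top0 [201 233   6   6  28] [203.4 235.4] [0.5236 0.1404 0.0717]
well top0 [218 233   6   6  29] [220.4 235.3] [0.5235 0.1021 0.072 ]
well top0 [348 241  16  13  85] [354.4 248.1] [ 0.4939 -0.197   0.0714]
well top0 [232 263  10  10  51] [235.8 267.8] [0.4505 0.0657 0.0695]
hub top0 [298 135  19  16  67] [306.1 144.7] [ 0.7211 -0.091   0.1004]
hub top0 [201 193  20  19 116] [210
[... 1725 characters left out ...]
82 0.0977]
hub side0 [232 278  28  24 241] [245.3 288.3] [0.5951 0.1147 0.1007]
hub side0 [171 295   7   9  26] [174.2 299. ] [0.6941 0.1628 0.0977]
hub side0 [168 305  11  17  57] [173.6 313.3] [0.6857 0.1867 0.0976]
hub side0 [296 310  26  31 166] [309.6 326. ] [0.4829 0.1542 0.0977]
hub side0 [174 321  12  11  53] [178.7 326.2] [0.6708 0.2037 0.0978]
hub side0 [179 330  16  17  59] [187.1 338.1] [0.6522 0.2177 0.0978]
hub side0 [228 338  74  31 322] [268.2 355.1] [0.5264 0.2138 0.0977]
hub side0 [190 340   9  11  30] [194.9 345.9] [0.6369 0.2265 0.0977]
hub side0 [211 351  18  16  68] [220.7 358.1] [0.5946 0.2326 0.0977]
hub side0 [205 354  12   8  27] [210.  357.6] [0.6108 0.2362 0.0975]
```

```bash
python3 -c "
import cv2,numpy as np
a=cv2.imread('pics/top0_key.png');b=cv2.imread('pics/side0_key.png');c=cv2.imread('pics/top0_hub.png')
print(a.shape,b.shape,c.shape)"
```

```text
(420, 570, 3) (690, 390, 3) (600, 625, 3)
```

View pics/top0_key.png

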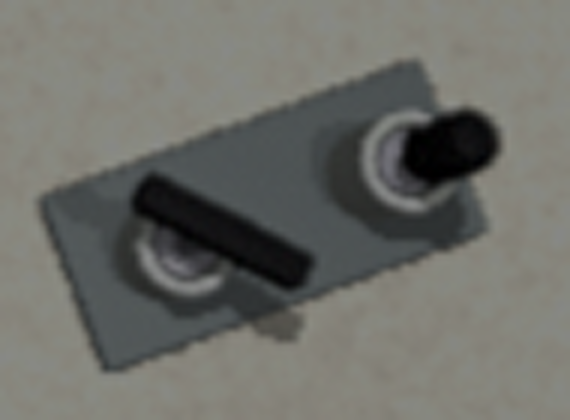

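View pics/top0_hub.png

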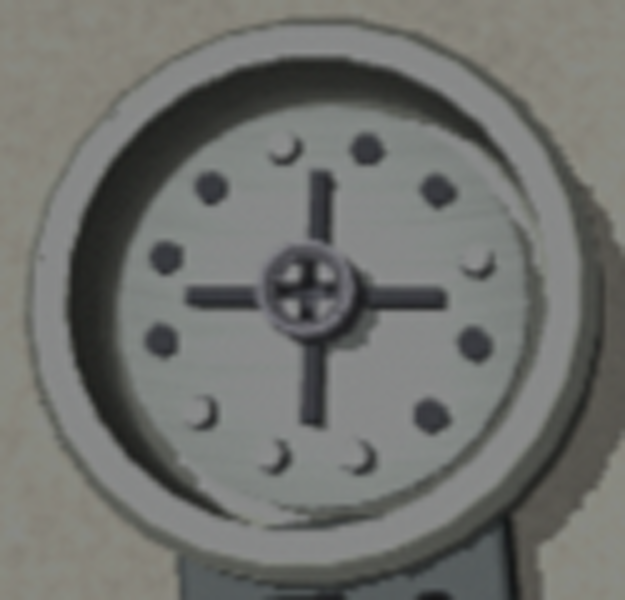

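View pics/side0_key.png

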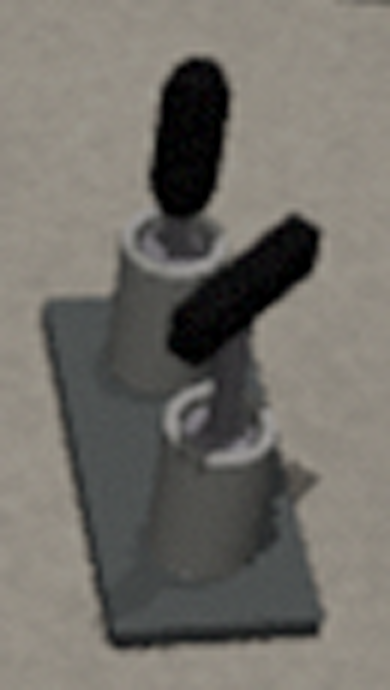

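View pics/side0_hub.png

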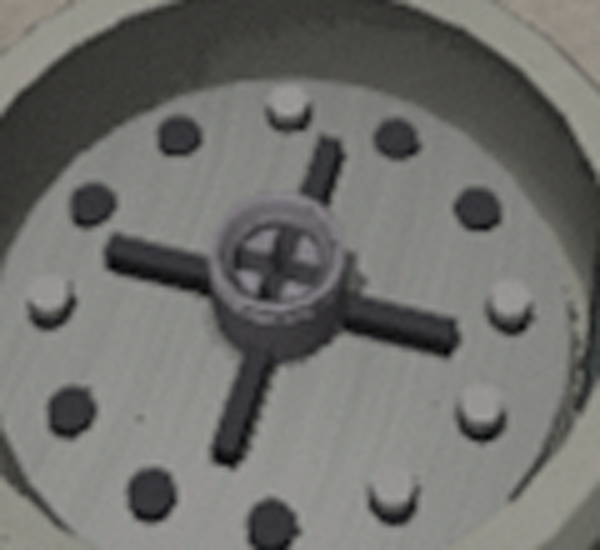

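Run:
```python
from h import *
for n in("top0","side0"):
    d=load(n);P=cloud(d);im=d["img"]
    # bar top face
    dark=(im.max(2)<60)
    near=np.hypot(P[...,0]-.5,P[...,1]+.195)<.06
    m=near&(P[...,2]>.137)
    q=P[m]; ct=q[:,:2].mean(0); U,S,V=np.linalg.svd(q[:,:2]-ct); a=np.degrees(np.arctan2(V[0,1],V[0,0]))
    pr=(q[:,:2]-ct)@V.T
    print(n,"bar",m.sum(),ct.round(4),a.round(1)%180,np.ptp(pr,axis=0).round(4),np.median(q[:,2]).round(4), "minmax mid",(ct+((pr.max(0)+pr.min(0))/2)@V).round(4))
    r=cv2.minAreaRect(q[:,:2].astype(np.float32)*1000); print(r)
    # whole dark blob silhouettes by ray at z=.132 (mid)
    m=dark&near&(P[...,2]>.118); uv=np.argwhere(m)[:,::-1]; c=uv.mean(0); print(" blob",c.round(1),onz(d,*c,.132).round(4))
    # hub ring
    m=(np.hypot(P[...,0]-.596,P[...,1]-.12)<.03)&(P[...,2]>.096); q=P[m][:,:2]
    A=np.c_[2*q,np.ones(len(q))]; x=np.linalg.lstsq(A,(q**2).sum(1),rcond=None)[0]; print(" hub",m.sum(),x[:2].round(4),np.sqrt(x[2]+x[0]**2+x[1]**2).round(4),q.min(0),q.max(0),"mid",((q.min(0)+q.max(0))/2).round(4),np.median(P[m][:,2]).round(4))
    h=x[:2]
    # ribs
    R=np.hypot(P[...,0]-h[0],P[...,1]-h[1]); g=im.max(2)
    m=(R>.026)&(R<.056)&(P[...,2]<.095)&(g<95)
    k,l,s,cc=cv2.connectedComponentsWithStats(m.astype(np.uint8))
    for i in range(1,k):
        if s[i,4]<12: continue
        q=P[l==i];c=q.mean(0);U,S,V=np.linalg.svd(q[:,:2]-c[:2]);
        print("  rib",s[i,4],c.round(4),np.degrees(np.arctan2(*(c[:2]-h)[::-1])).round(1),"axis",np.degrees(np.arctan2(V[0,1],V[0,0])).round(1),S.round(3))
from plant import r
from scipy.spatial.transform import Rotation as Ro
s=r.get_state();print(Ro.from_quat(s['eef_rot']).as_matrix().round(3))
```

```text
top0 bar 213 [ 0.5003 -0.2018] 62.0 [0.0634 0.0141] 0.1425 minmax mid [ 0.5004 -0.2022]
((500.3367919921875, -202.1516876220703), (63.449310302734375, 13.980059623718262), 62.711204528808594)
 blob [361.7 243.1] [ 0.5008 -0.2022  0.132 ]
 hub 143 [0.5942 0.1195] 0.0185 [0.57323389 0.09900849] [0.61394065 0.14116323] mid [0.5936 0.1201] 0.1
  rib 57 [0.6356 0.1187 0.0765] -1.1 axis 179.3 [0.066 0.02 ]
  rib 60 [0.5936 0.1608 0.0757] 90.9 axis -92.8 [0.062 0.02 ]
  rib 53 [0.5924 0.0788 0.0757] -92.6 axis -90.8 [0.063 0.016]
  rib 62 [0.5524 0.1197 0.0764] 179.7 axis 177.4 [0.07  0.022]
side0 bar 217 [ 0.4991 -0.1974] 62.0 [0.0654 0.015 ] 0.1436 minmax mid [ 0.4992 -0.2001]
((499.1473083496094, -200.13726806640625), (65.38314819335938, 14.963326454162598), 61.82408142089844)
 blob [339.9 148.1] [ 0.5002 -0.2022  0.132 ]
 hub 294 [0.5921 0.1212] 0.0186 [0.57115877 0.09991749] [0.6131465  0.14199744] mid [0.5922 0.121 ] 0.1005
  rib 67 [0.5909 0.076  0.0782] -91.5 axis 88.4 [0.05  0.021]
  rib 139 [0.6331 0.122  0.0754] 1.2 axis 179.2 [0.101 0.026]
  rib 155 [0.5511 0.1229 0.0753] 177.6 axis 179.0 [0.109 0.029]
  rib 124 [0.592  0.1619 0.0771] 90.2 axis 88.8 [0.094 0.03 ]
[[ 0.308 -0.001  0.951]
 [-0.951  0.002  0.308]
 [-0.002 -1.    -0.   ]]
```

Both views agree:
- Key bar: (0.500, -0.202) with its top at 0.142 and axis at 62°, size 64x14 mm as given.
- Hub: (0.593, 0.1205) at a height of 0.100 m.
- Slots: about -0.7° (mod 90).

I'll turn the tool +44° about vertical, then travel above the key.

```bash
python3 -m inch '[[0,0,0,0,-0.11,0],[0,0,0,0,-0.11,0],[0,0,0,0,-0.11,0],[0,0,0,0,-0.11,0],[0,0,0,0,-0.11,0],[0,0,0,0,-0.11,0],[0,0,0,0,-0.108,0],[0,0,0,0,0,0]]' 60 20
cat > st.py <<'E'
from plant import r
import numpy as np
from scipy.spatial.transform import Rotation as Ro
s=r.get_state();M=Ro.from_quat(s['eef_rot']).as_matrix()
print('t',s['clock'],'tcp',np.round(s['tool_pos'],4),'xang',np.degrees(np.arctan2(M[1,0],M[0,0])).round(2),'y',M[:,1].round(4),'F',np.round(s['contact_force'],1),'M',np.round(s['moment'],2),'op',round(s['opening']*88.1,1),'q',np.round(s['q'],2))
def to(x,y,z): print('shift mm',np.round(1000*M.T@(np.array([x,y,z])-s['tool_pos']),1))
E
python3 -c "
from st import *
to(.5003,-.202,.2)"
```

```text
clock: 0.77
tool_pos: [0.192, -0.5944, 0.2382]
eef_rot: [-0.686, 0.171, -0.171, 0.687]
contact_force: [0.9, 0.9, 0.6]
opening: 0.686
t 0.7667 tcp [ 0.192  -0.5944  0.2382] xang -27.93 y [-1.0e-04  1.2e-03 -1.0e+00] F [0.9 0.9 0.6] M [-0.   -0.06 -0.02] op 60.5 q [ 1.41  0.71 -0.42  1.56  0.33  0.94  0.4 ]
shift mm [ 88.6  38.6 491.1]
```

```bash
python3 -m inch '[[5,2,20],[7,2,35],[7,2,38],[7,2,38],[7,2,38],[7,2,38]]' 2>&1 | tail -1;  python3 -m inch '[[5,2,20,0,0,0],[7,2,35,0,0,0],[7,2,38,0,0,0],[7,2,38,0,0,0],[7,2,38,0,0,0],[7,2,38,0,0,0],[7,2,38,0,0,0],[7,2,38,0,0,0],[7,2,38,0,0,0],[7,2,38,0,0,0],[7,2,38,0,0,0],[7,2,38,0,0,0]]'
python3 -c "
from st import *
to(.5003,-.202,.2)"
```

```text
invalid input at $[0]: expected 6 numbers
clock: 1.77
tool_pos: [0.4702, -0.2478, 0.2146]
eef_rot: [0.686, -0.173, 0.173, -0.686]
contact_force: [0.8, -0.7, 0.7]
opening: 0.678
t 1.7667 tcp [ 0.4702 -0.2478  0.2146] xang -28.28 y [-3.e-04 -1.e-04 -1.e+00] F [ 0.8 -0.7  0.7] M [-0.01 -0.04 -0.02] op 59.7 q [ 0.62  0.61 -0.35  1.87  0.31  0.71 -0.41]
shift mm [ 4.8 14.6 54.6]
```

```bash
python3 -m inch '[[3,5,25,0,0,0],[2,5,20,0,0,0],[0,4.6,9.6,0,0,0],[0,0,0,0,0,0],[0,0,0,0,0,0],[0,0,0,0,0,0]]' >/dev/null
python3 -c "
from st import *
to(.5003,-.202,.113)
import cv2
for n in('top','side'):
    d=r.snapshot(n); np.savez(f'/tmp/{n}1.npz',**d); cv2.imwrite(f'pics/{n}1.png',cv2.resize(d['img'],(800,600))[:,:,::-1])"
```

```text
t 2.2667 tcp [ 0.4983 -0.2056  0.2001] xang -28.28 y [-0.0012 -0.0014 -1.    ] F [-0.3 -0.7  0.3] M [-0.02 -0.04  0.03] op 59.9 q [ 0.51  0.64 -0.33  1.86  0.32  0.69 -0.5 ]
shift mm [ 0.  87.1  4.3]
```

View pics/side1.png

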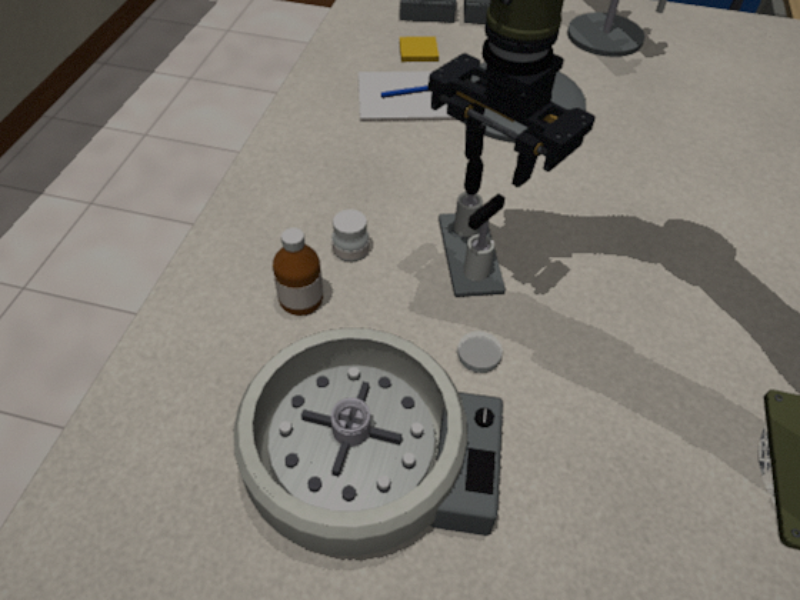

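The open fingers straddle the bar (bar at (487,211) in the 800 px view), and the driver is clear. Descending now.

```bash
python3 -m inch '[[0,20,3,0,0,0],[0,25,1.3,0,0,0],[0,25,0,0,0,0],[0,12,0,0,0,0],[0,5,0,0,0,0],[0,0,0,0,0,0],[0,0,0,0,0,0]]' >/dev/null
python3 -c "
from st import *
to(.5003,-.202,.113)"
```

```text
t 2.95 tcp [ 0.5017 -0.2006  0.1137] xang -28.15 y [ 8.e-04 -5.e-04 -1.e+00] F [-0.4 -0.1 -0.3] M [-0.08 -0.07 -0.01] op 60.1 q [ 0.45  0.78 -0.26  1.93  0.39  0.49 -0.58]
shift mm [-0.6  0.7 -1.9]
```

```bash
python3 -m inch '[[0,0,0,0,0,0],[0,0,0,0,0,0],[0,0,0,0,0,0],[0,0,0,0,0,0],[0,0,0,0,0,0],[0,0,0,0,0,0],[0,0,0,0,0,0],[0,0,0,0,0,0]]' 0 45 >/dev/null
python3 -c "
from st import *
to(.5003,-.202,.113)"
```

```text
t 3.6167 tcp [ 0.5016 -0.1998  0.1132] xang -28.07 y [ 0.e+00 -1.e-04 -1.e+00] F [-0.1 -0.2  1.4] M [-0.01 -0.01  0.02] op 13.4 q [ 0.45  0.78 -0.26  1.93  0.39  0.49 -0.58]
shift mm [-0.1  0.2 -2.5]
```

```bash
python3 -m inch '[[0,-5,0,0,0,0],[0,-10,0,0,0,0],[0,-15,0,0,0,0],[0,-15,0,0,0,0],[0,-15,0,0,0,0],[0,-15,0,0,0,0],[0,-15,0,0,0,0],[0,-15,0,0,0,0],[0,-15,0,0,0,0],[0,0,0,0,0,0],[0,0,0,0,0,0]]' >/dev/null
python3 -c "
from st import *
import cv2
for n in('top','side'):
    d=r.snapshot(n); np.savez(f'/tmp/{n}2.npz',**d); cv2.imwrite(f'pics/{n}2.png',cv2.resize(d['img'],(800,600))[:,:,::-1])"
```

```text
t 4.5333 tcp [ 0.5018 -0.2     0.234 ] xang -28.08 y [ 1.8e-03 -7.0e-04 -1.0e+00] F [-0.4 -1.1 -1.4] M [-0.04 -0.01  0.01] op 13.7 q [ 0.52  0.6  -0.36  1.82  0.29  0.77 -0.49]
```

View pics/side2.png

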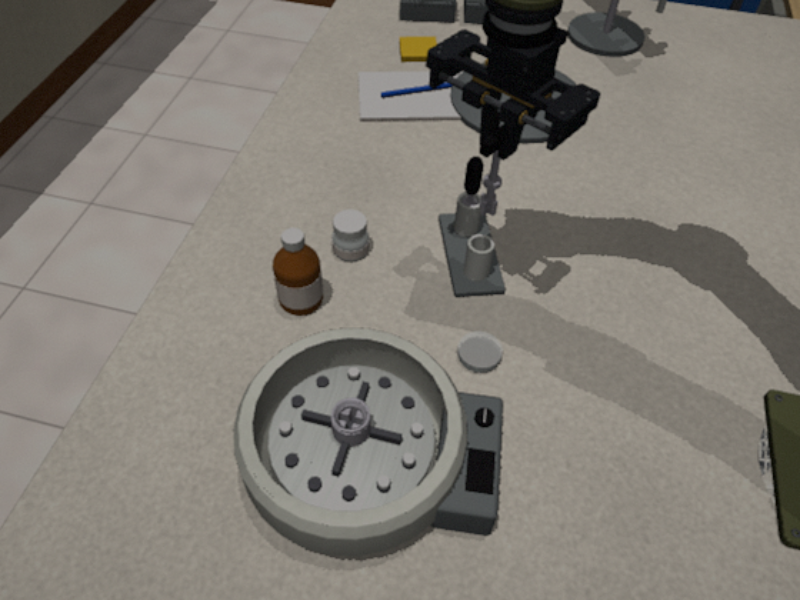

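The key is out of the well and upright, with its end at (491,210) in the 800 px view; the driver is undisturbed. Now I'll turn +27.4° and travel to above the hub.

```bash
python3 -m inch '[[0,0,0,0,-0.1,0],[0,0,0,0,-0.1,0],[0,0,0,0,-0.1,0],[0,0,0,0,-0.1,0],[0,0,0,0,-0.078,0],[0,0,0,0,0,0]]' >/dev/null
python3 -c "
from st import *
from h import *
for n in('top2','side2'):
  d=load(n);print(n,proj(d,[.5018,-.2,.133]),proj(d,[.5018,-.2,.185]))
to(.593,.1205,.234)"
```

```text
t 5.1333 tcp [ 0.5007 -0.1998  0.2319] xang -0.57 y [-0.0023  0.0011 -1.    ] F [0.3 0.9 0.2] M [ 0.01 -0.06 -0.01] op 13.5 q [ 0.6   0.62 -0.5   1.82  0.4   0.8  -0.11]
top2 [360.71811863 242.57684866] [366.07971606 240.6691093 ]
side2 [338.99089074 148.31614775] [342.71569486 127.22496362]
shift mm [ 89.1  -1.9 321.2]
```

```bash
python3 -m inch '[[4,0,14,0,0,0],[8,0,28,0,0,0],[9,0,33,0,0,0],[9,0,33,0,0,0],[9,0,33,0,0,0],[9,0,33,0,0,0],[9,0,33,0,0,0],[9,0,33,0,0,0],[9,0,33,0,0,0],[8,-2,28,0,0,0],[6,0,20,0,0,0],[0,0,0,0,0,0]]' >/dev/null
python3 -m inch '[[0,0,0,0,0,0],[0,0,0,0,0,0],[0,0,0,0,0,0]]' >/dev/null
python3 -c "
from st import *
from h import *
for n in('top','side'):
    d=r.snapshot(n); np.savez(f'/tmp/{n}3.npz',**d); cv2.imwrite(f'pics/{n}3.png',cv2.resize(d['img'],(800,600))[:,:,::-1])
    t=s['tool_pos']
    b=proj(d,[t[0],t[1],t[2]-.101]); u,v=b.astype(int)
    c=d['img'][max(0,v-60):v+60,u-60:u+60]; print(n,b,proj(d,[t[0],t[1],t[2]-.049]),'origin',u-60,max(0,v-60))
    cv2.imwrite(f'pics/{n}3c.png',cv2.resize(c,None,fx=5,fy=5,interpolation=cv2.INTER_CUBIC)[:,:,::-1])
to(.593,.1205,.234)"
```

```text
t 6.3833 tcp [0.594  0.118  0.2345] xang -0.85 y [-0.0013 -0.0019 -1.    ] F [-0.4 -0.1 -1.5] M [-0.09 -0.1  -0.02] op 13.4 q [-0.02  0.7  -0.46  1.62  0.37  0.91 -0.62]
top [208.55106782 199.06336618] [203.39092953 194.21953975] origin 148 139
side [244.34236579 277.1756036 ] [243.31905466 258.15414887] origin 184 217
shift mm [-1.1  0.5  2.5]
```

View pics/side3c.png

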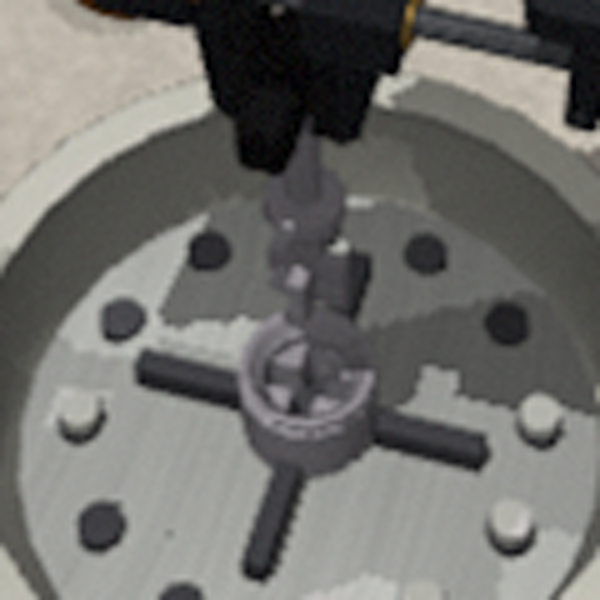

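View pics/top3.png

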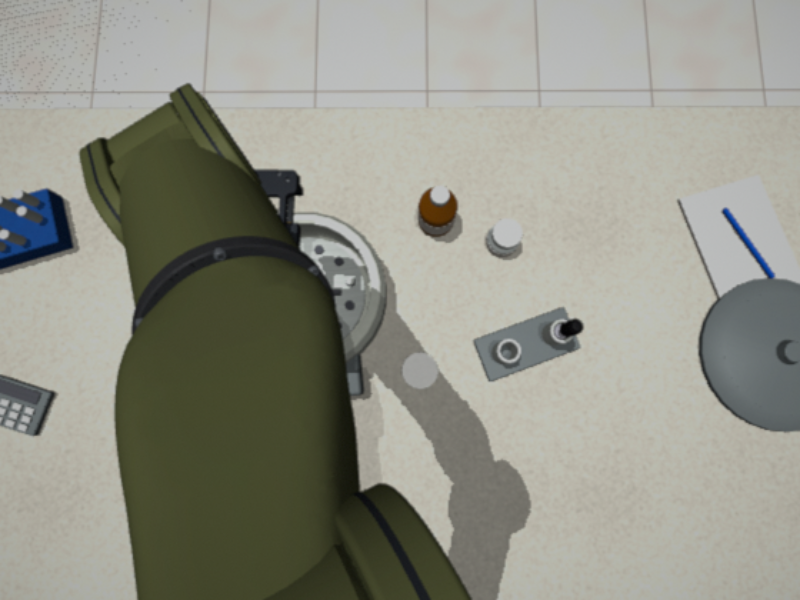

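The side crop shows the key hanging upright over the hub, collar at crop (305,203) and splines down to about (298,325). The arm hides the top view. I'll check the key's axis with depth.

Run:
```python
from h import *
d=load("side3");P=cloud(d)
t=[.594,.118]
m=(np.hypot(P[...,0]-t[0],P[...,1]-t[1])<.03)&(P[...,2]>.115)&(P[...,2]<.205)
for a in np.arange(.115,.21,.008):
    k=m&(P[...,2]>=a)&(P[...,2]<a+.008); q=P[k]
    if len(q): 
        uv=np.argwhere(k); print(round(a+.004,3),len(q),q[:,0].min().round(4),q[:,0].max().round(4),'midx',q[:,0].mean().round(4),'y med',np.median(q[:,1]).round(4),q[:,1].max().round(4),'u',uv[:,1].min(),uv[:,1].max(),'v',uv[:,0].mean().round(1), 'pred u',proj(d,[t[0],t[1],a+.004])[0].round(1))
```

```text
0.135 7 0.5851 0.5995 midx 0.5916 y med 0.1178 0.127 u 241 250 v 278.1 pred u 244.3
0.143 44 0.5798 0.6038 midx 0.5906 y med 0.1182 0.1286 u 238 254 v 275.5 pred u 244.2
0.151 51 0.5799 0.6034 midx 0.5904 y med 0.1185 0.1287 u 238 254 v 273.0 pred u 244.0
0.159 84 0.58 0.6037 midx 0.5915 y med 0.1182 0.1283 u 238 253 v 269.1 pred u 243.9
0.167 20 0.5872 0.5947 midx 0.5904 y med 0.1199 0.1255 u 243 248 v 267.0 pred u 243.7
0.175 4 0.5895 0.594 midx 0.5918 y med 0.1209 0.122 u 243 246 v 265.0 pred u 243.5
0.183 18 0.5803 0.6023 midx 0.5895 y med 0.125 0.1277 u 237 253 v 262.6 pred u 243.4
0.191 152 0.5802 0.6039 midx 0.5908 y med 0.1203 0.128 u 237 253 v 257.4 pred u 243.2
0.199 21 0.5873 0.5952 midx 0.5905 y med 0.1198 0.1217 u 242 248 v 254.2 pred u 243.0
0.207 6 0.5873 0.5944 midx 0.5917 y med 0.1207 0.1215 u 242 248 v 252.5 pred u 242.9
```

In the same side view, the key's axis is at (0.5918, 0.1165) and the hub's at (0.5922, 0.1211). So I'll shift +4.5 mm in y, which is tool z, and descend to just above the lands.

```bash
python3 -m inch '[[0.2,0,2.5,0,0,0],[0.2,0,2,0,0,0],[0,4,0,0,0,0],[0,8,0,0,0,0],[0,8,0,0,0,0],[0,6,0,0,0,0],[0,4,0,0,0,0],[0,3,0,0,0,0],[0,3,0,0,0,0],[0,2,0,0,0,0],[0,0,0,0,0,0]]' - 55 >/dev/null
python3 -c "
from st import *
to(.5944,.1225,.19)"
```

```text
t 7.4 tcp [0.5947 0.1245 0.1967] xang -0.68 y [-5.e-04 -2.e-04 -1.e+00] F [ 0.2 -0.4 -1. ] M [-0.03 -0.07  0.  ] op 13.0 q [-0.04  0.74 -0.44  1.66  0.4   0.83 -0.65]
shift mm [-0.3  6.7 -2. ]
```

```bash
cat > ax.py <<'E'
from st import *
from h import *
import sys
d=r.snapshot('side'); np.savez('/tmp/side_l.npz',**d); P=cloud(d); t=s['tool_pos']
im=d['img'][220:340,185:305]; cv2.imwrite(f'pics/{sys.argv[1]}.png',cv2.resize(im,None,fx=5,fy=5,interpolation=cv2.INTER_CUBIC)[:,:,::-1])
z0=t[2]-.101
for nm,a,b in(('spl',max(z0+.005,.104),z0+.025),('collar',z0+.048,z0+.057)):
    q=P[(np.hypot(P[...,0]-.593,P[...,1]-.12)<.03)&(P[...,2]>a)&(P[...,2]<b)]
    if len(q)>3: print(nm,len(q),'x',np.round([q[:,0].min(),q[:,0].max(),(q[:,0].min()+q[:,0].max())/2],4),'ymax-12',(q[:,1].max()-.012).round(4),'z',q[:,2].min().round(4),q[:,2].max().round(4))
E
python3 ax.py s4
```

```text
t 7.4 tcp [0.5947 0.1245 0.1967] xang -0.68 y [-5.e-04 -2.e-04 -1.e+00] F [ 0.2 -0.4 -1. ] M [-0.03 -0.07  0.  ] op 13.0 q [-0.04  0.74 -0.44  1.66  0.4   0.83 -0.65]
spl 93 x [0.5775 0.6112 0.5943] ymax-12 0.1284 z 0.1041 0.1206
collar 57 x [0.5813 0.6034 0.5923] ymax-12 0.1227 z 0.1455 0.1527
```

View pics/s4.png

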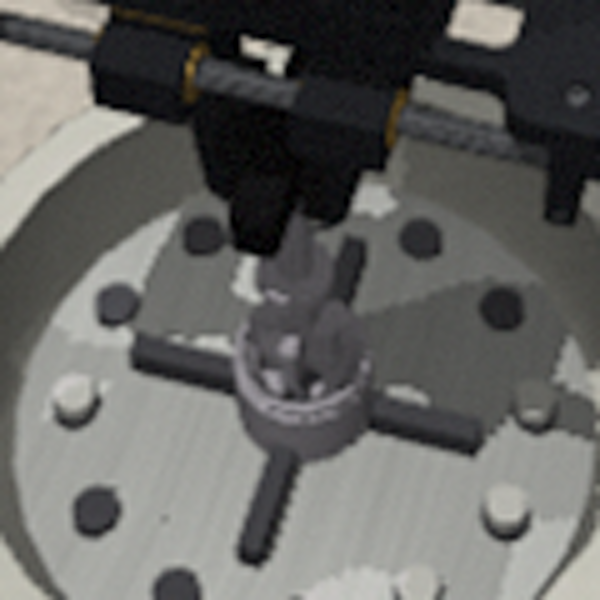

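The splines are entering the hub mouth. The collar axis is now 1.6 mm too far in +y, so I'll correct that and lower gently.

```bash
python3 -m inch '[[0,0,-1.6,0,0,0],[0,2,0,0,0,0],[0,2,0,0,0,0],[0,2,0,0,0,0],[0,1,0,0,0,0],[0,0,0,0,0,0]]' >/dev/null; python3 ax.py s5;python3 -m inch '[[0,1,0,0,0,0],[0,1,0,0,0,0],[0,1,0,0,0,0],[0,1,0,0,0,0],[0,0,0,0,0,0]]' >/dev/null; python3 -c "import st"
```

```text
t 7.95 tcp [0.5946 0.1229 0.1898] xang -0.68 y [-6.e-04 -2.e-04 -1.e+00] F [ 0.2  0.7 -1.1] M [-0.03 -0.12 -0.  ] op 13.6 q [-0.04  0.75 -0.43  1.66  0.4   0.82 -0.66]
spl 64 x [0.5748 0.6118 0.5933] ymax-12 0.1213 z 0.104 0.1137
collar 62 x [0.5806 0.6029 0.5917] ymax-12 0.1205 z 0.1392 0.1458
t 8.4167 tcp [0.5947 0.1229 0.1859] xang -0.69 y [-3.e-04 -2.e-04 -1.e+00] F [ 1.  -0.3 -0.9] M [-0.04 -0.11 -0.01] op 13.1 q [-0.04  0.75 -0.43  1.67  0.4   0.81 -0.66]
```

Nothing has touched yet, and the end is already about 4 mm below the lands, so the splines are in the slots. Continuing down.

```bash
python3 -m inch '[[0,2,0,0,0,0],[0,2,0,0,0,0],[0,2,0,0,0,0],[0,2,0,0,0,0],[0,2,0,0,0,0],[0,1,0,0,0,0],[0,0,0,0,0,0]]' >/dev/null; python3 -c "import st";python3 -m inch '[[0,1,0,0,0,0],[0,1,0,0,0,0],[0,1,0,0,0,0],[0,1,0,0,0,0],[0,0,0,0,0,0]]' >/dev/null; python3 -c "import st"
```

```text
t 9.0 tcp [0.5947 0.1229 0.1748] xang -0.69 y [-5.e-04 -2.e-04 -1.e+00] F [ 0.5 -0.5 -1.8] M [-0.07 -0.1  -0.03] op 12.9 q [-0.04  0.77 -0.42  1.68  0.41  0.79 -0.67]
t 9.4167 tcp [0.5952 0.1232 0.1716] xang -0.69 y [ 1.e-03  3.e-04 -1.e+00] F [-1.1  0.2  5.5] M [-0.09  0.08 -0.02] op 13.0 q [-0.05  0.77 -0.42  1.68  0.42  0.78 -0.67]
```

```bash
python3 -m inch '[[0,1,0,0,0,0],[0,1,0,0,0,0],[0,0,0,0,0,0]]' >/dev/null; python3 -c "import st";python3 -m inch '[[0,1,0,0,0,0],[0,1,0,0,0,0],[0,0,0,0,0,0]]' >/dev/null; python3 -c "import st";python3 -m inch '[[0,1,0,0,0,0],[0,0,0,0,0,0],[0,0,0,0,0,0]]' >/dev/null; python3 -c "import st"
```

```text
t 9.6667 tcp [0.5953 0.1232 0.1697] xang -0.68 y [ 1.3e-03  4.0e-04 -1.0e+00] F [-1.1 -0.7  6.1] M [-0.07  0.12  0.04] op 13.3 q [-0.05  0.78 -0.42  1.68  0.42  0.78 -0.67]
t 9.9167 tcp [0.5955 0.1233 0.1682] xang -0.69 y [ 2.e-03  5.e-04 -1.e+00] F [-0.1 -0.8  8.2] M [-0.12  0.23  0.02] op 13.4 q [-0.05  0.78 -0.42  1.68  0.42  0.77 -0.67]
t 10.1667 tcp [0.5959 0.1236 0.168 ] xang -0.69 y [ 3.1e-03  8.0e-04 -1.0e+00] F [-1.5 -0.4 13.4] M [-0.2   0.45  0.02] op 13.0 q [-0.05  0.78 -0.42  1.68  0.42  0.77 -0.67]
```

```bash
python3 -m inch '[[0,1,0,0,0,0],[0,0.8,0,0,0,0],[0,0,0,0,0,0],[0,0,0,0,0,0],[0,0,0,0,0,0],[0,0,0,0,0,0]]' >/dev/null; python3 ax.py s6; python3 -c "
from h import *
d=load('side_l');cv2.imwrite('pics/s6full.png',cv2.resize(d['img'],(800,600))[:,:,::-1])"
```

```text
t 10.6667 tcp [0.5967 0.124  0.1679] xang -0.7 y [ 0.0056  0.0014 -1.    ] F [-2.6 -0.8 21.3] M [-0.31  0.83 -0.02] op 13.0 q [-0.05  0.78 -0.42  1.68  0.42  0.77 -0.68]
collar 58 x [0.5821 0.603  0.5925] ymax-12 0.1212 z 0.1163 0.1239
```

View pics/s6.png

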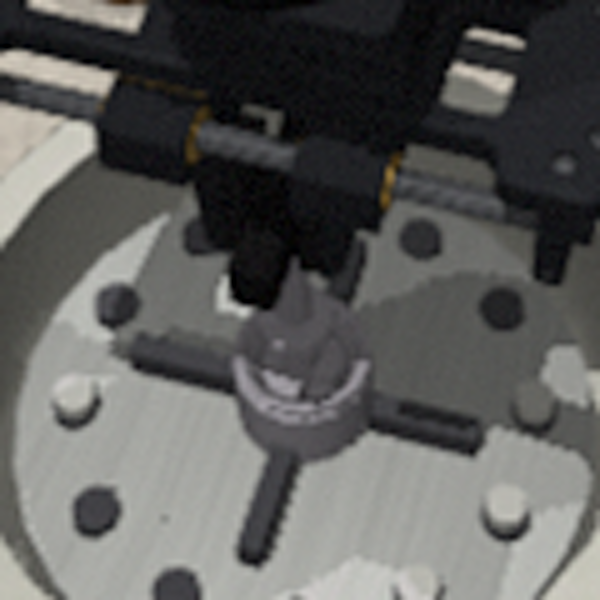

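View pics/s6full.png

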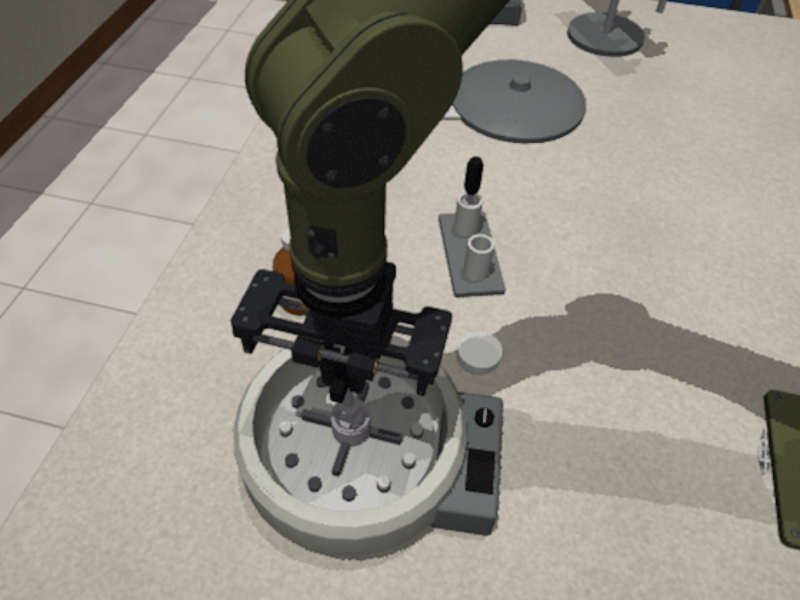

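Checks after pressing:
- The collar top is at 0.1239 m, against 0.123 m expected fully home.
- The TCP has stopped firmly at 0.1679 m with 21 N of downward push.
- The tool tilts about 0.3°.
- The ribs have not turned, and the driver and dish have not moved.

Handing in.

```bash
python3 -c "
from st import *
r.finish_job()"
```

```text
t 10.7167 tcp [0.5967 0.124  0.1679] xang -0.7 y [ 0.0055  0.0015 -1.    ] F [-4.1 -0.9 21.5] M [-0.3   0.85 -0.01] op 13.2 q [-0.05  0.78 -0.42  1.68  0.42  0.77 -0.68]
the job is handed in; nothing more can be done
```

I pulled the key out of its well, turned it about 27° to line up with the slots, and pushed it fully home in the hub. I handed the job in at 10.7 s, still gripping the handle and pressing down.

- **Fit:** the splines met no resistance at the lands. The spring force appeared at about the pin's height, followed by a firm stop with the TCP at 0.1679 m (0.168 expected). The collar top read 0.124 m (0.123 expected).
- **Hold:** the last reading was about 21 N of downward push, the key gripped at about 13 mm opening, and a tool tilt of about 0.3°.
- **Bystanders:** in the last picture the driver and dish are where they were and the rotor ribs have not turned. The arm partly hid the bottle and hid the jar, so I could not check those in that picture. Neither was on the arm's path.
- **Disagreement:** after one 4.5 mm shift over the hub, the measured position had moved about 6.5 mm. I caught this in the side view and corrected it by 1.6 mm before the splines went in.
- **Camera limit:** the arm hid the hub in the top view, so the final alignment relied on the side camera, the measured pose and the contact force.

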